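# Choose three charms at the charm bar by pressing the samples in order

## Task

Enter a customer's bracelet at the charm bar: with the fingertips gently press down first the gold flower, then the red heart, then the blue round charm, each so that its cup sinks about 8 mm and stays down. Press lightly, without banging a cup hard on its stop, and leave every charm lying in its cup: do not pick any up. Leave the other three samples up and do not disturb the other things on the table.

Things in the scene. Friction and masses are not known exactly. Their poses are not given: they have to be found in the camera images.
- gold_flower: gold six-petalled flower charm, 39 mm across, 8 mm thick, flat on top, 25 g. It lies loose and level in its own black round cup (52 mm across, rim 3 mm above the cup's floor). Origin: middle of its underside, 44 mm above the table while the cup is up, so its top is 52 mm above the table; z is up, its yaw is arbitrary.
- red_heart: red heart charm, 34 mm wide, 31 mm long, 8 mm thick, flat on top, 25 g. It lies loose and level in its own black round cup (52 mm across, rim 3 mm above the cup's floor). Origin: middle of its underside, 44 mm above the table while the cup is up, so its top is 52 mm above the table; z is up, its yaw is arbitrary.
- blue_disc: round charm 37 mm across, blue face with a silver rim, 8 mm thick, flat on top, 25 g. It lies loose and level in its own black round cup (52 mm across, rim 3 mm above the cup's floor). Origin: middle of its underside, 44 mm above the table while the cup is up, so its top is 52 mm above the table; z is up, its yaw is arbitrary.
- silver_flower: silver six-petalled flower charm, 39 mm across, 8 mm thick, flat on top, 25 g. It lies loose and level in its own black round cup (52 mm across, rim 3 mm above the cup's floor). Origin: middle of its underside, 44 mm above the table while the cup is up, so its top is 52 mm above the table; z is up, its yaw is arbitrary.
- white_heart: white heart charm, 34 mm wide, 31 mm long, 8 mm thick, flat on top, 25 g. It lies loose and level in its own black round cup (52 mm across, rim 3 mm above the cup's floor). Origin: middle of its underside, 44 mm above the table while the cup is up, so its top is 52 mm above the table; z is up, its yaw is arbitrary.
- green_disc: round charm 37 mm across, green face with a silver rim, 8 mm thick, flat on top, 25 g. It lies loose and level in its own black round cup (52 mm across, rim 3 mm above the cup's floor). Origin: middle of its underside, 44 mm above the table while the cup is up, so its top is 52 mm above the table; z is up, its yaw is arbitrary.
- cup_gold_flower (a joint): how far the black cup under the gold flower has sunk, in m: 0 is up, 0.015 is the bottom stop. The cup starts to sink at a push of about 3.5 N, which grows by 0.2 N per mm to 6.5 N just before the hard stop; it stays down where it is left. A sample counts as chosen once its cup is more than 5 mm down.
- cup_red_heart (a joint): how far the black cup under the red heart has sunk, in m: 0 is up, 0.015 is the bottom stop. The cup starts to sink at a push of about 3.5 N, which grows by 0.2 N per mm to 6.5 N just before the hard stop; it stays down where it is left. A sample counts as chosen once its cup is more than 5 mm down.
- cup_blue_disc (a joint): how far the black cup under the blue disc has sunk, in m: 0 is up, 0.015 is the bottom stop. The cup starts to sink at a push of about 3.5 N, which grows by 0.2 N per mm to 6.5 N just before the hard stop; it stays down where it is left. A sample counts as chosen once its cup is more than 5 mm down.
- cup_silver_flower (a joint): how far the black cup under the silver flower has sunk, in m: 0 is up, 0.015 is the bottom stop. The cup starts to sink at a push of about 3.5 N, which grows by 0.2 N per mm to 6.5 N just before the hard stop; it stays down where it is left. A sample counts as chosen once its cup is more than 5 mm down.
- cup_white_heart (a joint): how far the black cup under the white heart has sunk, in m: 0 is up, 0.015 is the bottom stop. The cup starts to sink at a push of about 3.5 N, which grows by 0.2 N per mm to 6.5 N just before the hard stop; it stays down where it is left. A sample counts as chosen once its cup is more than 5 mm down.
- cup_green_disc (a joint): how far the black cup under the green disc has sunk, in m: 0 is up, 0.015 is the bottom stop. The cup starts to sink at a push of about 3.5 N, which grows by 0.2 N per mm to 6.5 N just before the hard stop; it stays down where it is left. A sample counts as chosen once its cup is more than 5 mm down.
- tray: white wooden tray, 250 mm (its x) by 288 mm (its y), fixed, walls 18 mm high. On the side nearer the robot are two rows of three compartments, about 93 mm apart, each with one sample holder (which sample is where varies), and a strip of small beads along the far side. Origin: middle of its underside, on the table.
- bowl: loose white bowl, 90 mm across, 35 mm high, beside the tray; origin under its centre; leave alone
- bead_jar: loose amber glass jar, 48 mm across, 70 mm high, beside the tray; origin under its centre; leave alone
- bangle: loose brass bangle lying flat, 68 mm across, 10 mm high; origin under its centre; leave alone
- gift_box: loose brown box 60 x 60 x 35 mm; origin under its centre; leave alone
- brush: loose brush 150 mm long lying on the table on the robot's side of the tray; leave alone

How it is judged:
On the way, in this order (a step that is already met when the one before it is completed fails the run):
1. the gold flower is touched and its cup is pressed more than 5 mm down, with the later ones still up (value of joint cup_gold_flower above 0.005 m and contact force between the fingers and gold_flower above 0.3 N and value of joint each of cup_red_heart, cup_blue_disc below 0.003 m), for 0.04 s.
2. the red heart is touched and its cup is pressed more than 5 mm down, with the later ones still up (value of joint each of cup_red_heart, cup_gold_flower above 0.005 m and contact force between the fingers and red_heart above 0.3 N and value of joint cup_blue_disc below 0.003 m), for 0.04 s.
3. the blue disc is touched and its cup is pressed more than 5 mm down (value of joint each of cup_blue_disc, cup_gold_flower, cup_red_heart above 0.005 m and contact force between the fingers and blue_disc above 0.3 N), for 0.04 s.
At the end, for the whole second after the job is handed in: The gold flower, red heart and blue disc cups are each down by more than 5 mm of their 15 mm, the other three cups are less than 3 mm down, all six charms lie at rest and level in their cups, and the bowl, jar, bangle, box and brush are within 20 mm of where they were (value of joint each of cup_gold_flower, cup_red_heart, cup_blue_disc above 0.005 m and value of joint each of cup_silver_flower, cup_white_heart, cup_green_disc below 0.003 m and distance of each of gold_flower, red_heart, blue_disc from where it was at the start of the episode below 0.021 m and distance of each of silver_flower, white_heart, green_disc from where it was at the start of the episode below 0.01 m and angle between each of gold_flower, red_heart, blue_disc, silver_flower, white_heart, green_disc's own z axis and vertical below 0.15 rad and linear speed of each of gold_flower, red_heart, blue_disc, silver_flower, white_heart, green_disc below 0.02 m/s and distance of each of bowl, bead_jar, bangle, gift_box, brush from where it was at the start of the episode below 0.02 m); the robot touches nothing.
It fails at once if a charm goes down out of order (red heart before gold flower, or blue disc before red heart) ((value of joint cup_red_heart above 0.004 m and value of joint cup_gold_flower below 0.004 m) or (value of joint cup_blue_disc above 0.004 m and value of joint cup_red_heart below 0.004 m)).
It fails at once if another sample is pressed down (over 3 mm) (value of joint any of cup_silver_flower, cup_white_heart, cup_green_disc above 0.003 m).
It fails at once if a charm is pressed or squeezed with more than 20 N (contact force between the fingers and gold_flower above 20 N or contact force between the fingers and red_heart above 20 N or contact force between the fingers and blue_disc above 20 N or contact force between the fingers and silver_flower above 20 N or contact force between the fingers and white_heart above 20 N or contact force between the fingers and green_disc above 20 N).
It fails at once if a charm is lifted (over 5 mm above its place) or taken out of its cup (height (world z) of any of gold_flower, red_heart, blue_disc, silver_flower, white_heart, green_disc above 0.049 m or distance of any of gold_flower, red_heart, blue_disc from where it was at the start of the episode above 0.021 m or distance of any of silver_flower, white_heart, green_disc from where it was at the start of the episode above 0.01 m or angle between any of gold_flower, red_heart, blue_disc, silver_flower, white_heart, green_disc's own z axis and vertical above 0.35 rad).
It fails at once if another loose thing is moved by more than 20 mm (distance of any of bowl, bead_jar, bangle, gift_box, brush from where it was at the start of the episode above 0.02 m).
It also fails if it takes over 45 s, if anything falls off the work surface, if the arm or the gripper's body presses on something with over 40 N, if the wrist force passes 120 N, or if a joint passes its speed limit or range.

## Robot

A 6-joint arm with a two-finger parallel gripper is mounted at the origin on the work surface. World frame = base frame: x ahead of the robot, y to its left, z up, the work surface at z = 0. Lengths are in m, angles in rad, forces in N, time in s.
With the tool pointing down it reaches from about 0.3 to 0.825 m from the base axis. Payload 5.4 kg.
Tool frame: the origin (TCP) lies midway between the tips of the shut fingers; the grasp point (between the pads) lies 19 mm behind it; z points along the fingers, y is the direction in which the jaws open and shut (so a half turn about z gives the same grasp; the last joint's range is limited). The gripper opens to 92 mm and grips with 3 to 60 N. Pads are 20 mm wide; open, the fingers measure 128 mm over their backs; the gripper's body (75 mm by 189 mm) begins 69 mm behind the grasp point.
Start: joints at [-1.427, 0.158, 1.597, -0, 1.386, -0.21], TCP at [0.199, -0.539, 0.215] pointing down, gripper open.
Joint ranges: [-2.91, 2.91], [-0.94, 2.29], [0.18, 2.7], [-1.29, 4.43], [0.17, 2.64], [-3, 3]. Speed limits (rad/s): [2.57, 2.57, 3.14, 3.14, 3.14, 3.14].

## Interface

Orientations are given as a unit quaternion [w, x, y, z].
In Python, from rig import * gives the robot as it stands.
- The arm moves only by the shell command python3 -m pendant 'ROWS' [FORCE]. ROWS is text: rows parted by semicolons, each of 7 numbers parted by spaces: the shift along the tool's x, y, z in cm, then the turn, a rotation vector about the tool's x, y, z in degrees, then the opening, from 0 (shut) to 1 (fully open). In form: x y z wx wy wz gripper; .... A call has 1 to 8 rows; each row is the pose to reach, as a shift and turn from the pose commanded when the call began, along the tool's axes at that moment; what a row does not reach only later rows make up. A row lasts 1/8 s, in which the tool goes at most 62.5 mm and 10.7 degrees, less where a joint would pass 70% of its speed; a pose out of reach is approached as far as the arm can. A call with a gripper value outside its range is refused whole. The fingers move at their own pace and stop on an object; FORCE is the grip in N (left out, the last holds). Time passes only in rows, so rows that repeat a pose let the fingers close. It gives the time, the measured TCP pose, the force and the opening at its end, in the units of the state.
- get_state(): the state, without advancing time (a new reading comes with each control period).
- snapshot(name): name is "scene" or "top"; returns a dict with "color" (480x640x3 uint8, red, green, blue), "range_z" (480x640 float32, m along the optical axis (not along the pixel's ray), 0 where there is no reading), "intrinsics" (3x3 intrinsics, pixels), "k1" (the pictures are not rectified: a ray, as slopes to the right and down, at radius r is drawn at 1 + k1 r^2 times it, then the intrinsics apply), "R" (3x3) and "t" (3): a world point X has camera coordinates R X + t. Camera axes: x right, y down, z forward; pixel columns grow to the right and rows downward; lengths in m; the calibration is good to about 2 mm. A picture is of the moment at which its call begins.
- finish_job(): hands the job in, once; it reports no verdict.
The state is a dict: "clock": time; "q": joint angles; "qvel": joint speeds; "joint_torque": joint torques, N m; "ee_pos": TCP position; "tool_rot": TCP orientation; "force": force on the tool from outside, world axes, zero at the start; "torque": the same for the moment, N m; "opening": opening from 0.0 (shut) to 1.0 (fully open).
Only numpy, scipy, OpenCV 4.12 (cv2) and the standard library are available. Lean on these libraries where they do the work, as an engineer would, in place of code of your own. Each camera call takes 0.05 s, during which the arm holds its last target. There are 200 camera calls.

## Working session

There is one attempt and no reset: what is moved stays moved. The work goes in short steps, Python scripts to look and compute and a shell command to move; the robot and the scene stay as the last step left them, time stands still between calls to the robot, and variables do not carry over. Pictures are saved under pics/ and viewed, about 8 in all and at most 12, crops included, and the job is handed in when it is done.

```bash
mkdir -p pics
python3 - <<'E'
from rig import *
import cv2
s=get_state();print({k:s[k] for k in('clock','ee_pos','tool_rot','force','opening')})
for n in('top','scene'):
    d=snapshot(n);cv2.imwrite(f'pics/{n}1.png',d['color'][:,:,::-1]);print(n,d['intrinsics'],d['k1'],d['R'],d['t'])
E
```

```text
{'clock': 0.0, 'ee_pos': array([ 0.19908609, -0.53877466,  0.21361202]), 'tool_rot': array([-9.39972480e-04,  9.84398917e-01,  1.75948534e-01,  3.50916530e-05]), 'force': array([-1.17236117,  0.02738736,  0.56823492]), 'opening': 1.0016990966325952}
top [[587.75286501   0.         314.20116582]
 [  0.         587.75286501 237.84788176]
 [  0.           0.           1.        ]] -0.13024840437902238 [[-0.02380394 -0.999567   -0.01729697]
 [-0.9972043   0.02496642 -0.07042912]
 [ 0.07083047  0.01557212 -0.99736681]] [0.05032974 0.58150841 1.26036318]
scene [[504.71609739   0.         317.36919887]
 [  0.         504.71609739 235.90538862]
 [  0.           0.           1.        ]] -0.073722752752563 [[ 0.88780832  0.4600578   0.01196677]
 [ 0.37759789 -0.7133216  -0.59041691]
 [-0.26308975  0.52869567 -0.80700971]] [-0.52335515 -0.13710266  1.02644029]
```

View pics/top1.png

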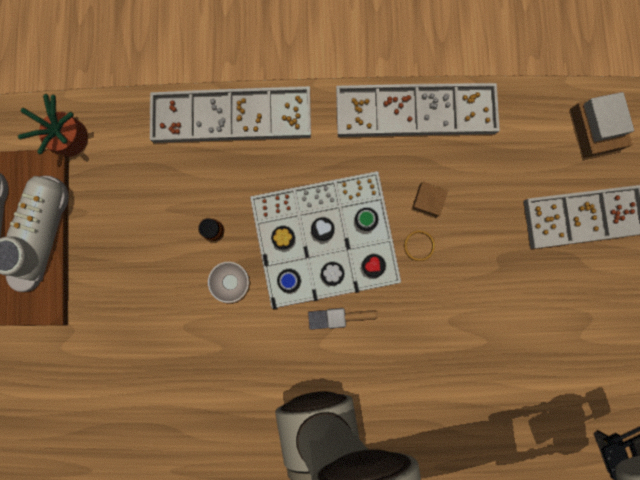

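View pics/scene1.png

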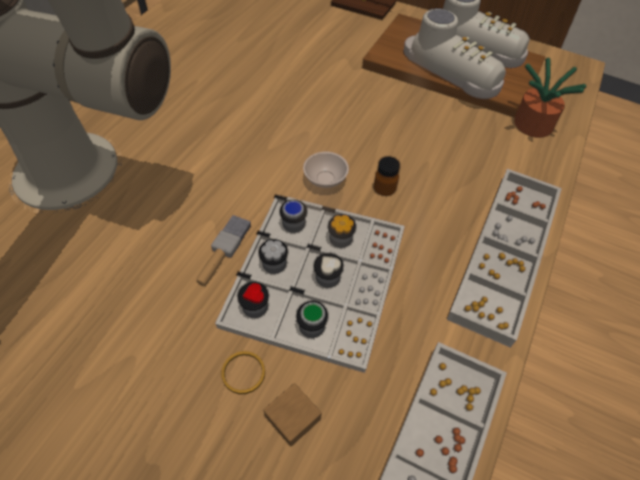

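The top view shows gold flower at (283,237), red heart (373,265), blue (288,280), silver flower (332,273), white heart (322,229) and green (365,218). The scene view agrees: gold (342,226), red (254,293), blue (293,211).

```bash
cat > h.py <<'E'
from rig import *
import cv2, numpy as np
def ray(d,uv,z):
    K=d['intrinsics'];D=np.array([d['k1'],0,0,0,0.])
    p=cv2.undistortPoints(np.array([[uv]],float),K,D)[0,0]
    R=d['R'];c=-R.T@d['t'];v=R.T@np.array([*p,1]);return c+v*(z-c[2])/v[2]
SEED={'top':{'gold':(283,237),'red':(373,265),'blue':(288,280)},'scene':{'gold':(342,226),'red':(254,293),'blue':(293,211)}}
def mask(hsv,n):
    r={'gold':((15,130,110),(30,255,255)),'red':((172,150,80),(180,255,255)),'blue':((110,90,60),(130,255,255))}[n]
    m=cv2.inRange(hsv,*r)
    if n=='red': m|=cv2.inRange(hsv,(0,150,80),(6,255,255))
    return m
def find(view,d=None):
    d=d or snapshot(view);hsv=cv2.cvtColor(d['color'],cv2.COLOR_RGB2HSV);o={}
    for n,s in SEED[view].items():
        w=np.zeros((480,640),np.uint8);cv2.circle(w,s,22,255,-1)
        c,_=cv2.findContours(mask(hsv,n)&w,cv2.RETR_EXTERNAL,cv2.CHAIN_APPROX_NONE)
        if not c: print(n,'none');continue
        c=max(c,key=cv2.contourArea);(u,v),r=cv2.minEnclosingCircle(c);M=cv2.moments(c)
        g=(M['m10']/M['m00'],M['m01']/M['m00']);dz=np.median(d['range_z'][int(g[1])-2:int(g[1])+3,int(g[0])-2:int(g[0])+3])
        p=ray(d,g,.052);q=d['R'].T@((d['R']@p+d['t'])*dz/(d['R']@p+d['t'])[2]-d['t'])
        f=d['intrinsics'][0,0];o[n]=p
        print(view,n,'px',np.round(g,1),'xy',p[:2].round(4),'diam_mm',round(2*r*dz/f*1000,1),'depth pt',q.round(4))
    return o
E
python3 -c "
from h import *
find('top');find('scene')"
```

```text
top gold px [282.1 236.8] xy [0.5844 0.1039] diam_mm 37.6 depth pt [0.5845 0.1039 0.0511]
top red px [372.7 264.6] xy [ 0.5204 -0.087 ] diam_mm 35.3 depth pt [ 0.5204 -0.0871  0.0505]
top blue px [287.7 280.5] xy [0.4912 0.0939] diam_mm 30.1 depth pt [0.4912 0.094  0.0509]
scene gold px [341.8 223.1] xy [0.5829 0.1047] diam_mm 37.2 depth pt [0.5831 0.1041 0.0528]
scene red px [253.8 292.8] xy [ 0.52  -0.087] diam_mm 34.3 depth pt [ 0.5197 -0.0867  0.0512]
scene blue px [292.6 207.5] xy [0.4894 0.0953] diam_mm 27.9 depth pt [0.4896 0.095  0.0525]
```

```bash
cat >> h.py <<'E'
from scipy.spatial.transform import Rotation as Ro
T={'gold':(.5837,.1043),'red':(.520,-.087),'blue':(.4903,.0945)}
def to(n,z):
    s=get_state();q=s['tool_rot'];R=Ro.from_quat([q[1],q[2],q[3],q[0]])
    print('t',s['clock'],'ee',s['ee_pos'].round(4),'F',s['force'].round(2),'open',round(float(s['opening']),3),'tilt',R.as_matrix()[:,2].round(4))
    print(n,'shift cm',(100*R.inv().apply(np.array([*T[n],z])-s['ee_pos'])).round(2))
E
python3 -c "
from h import *
to('gold',.15)"
```

```text
t 0.2 ee [ 0.1991 -0.539   0.214 ] F [ 0.23  0.73 -0.55] open 0.997 tilt [-1.0e-04  1.1e-03 -1.0e+00]
gold shift cm [ 58.36 -47.02   6.47]
```

```bash
python3 -m pendant '58.4 -47 3 0 0 0 0;58.4 -47 3 0 0 0 0;58.4 -47 3 0 0 0 0;58.4 -47 3 0 0 0 0;58.4 -47 3 0 0 0 0;58.4 -47 3 0 0 0 0;58.4 -47 3 0 0 0 0;58.4 -47 3 0 0 0 0'; python3 -c "
from h import *
to('gold',.15)"
```

```text
clock: 1.2
ee_pos: [0.4565, -0.1088, 0.1947]
tool_rot: [0.0, 0.984, 0.176, 0.0]
force: [1.1, -0.6, -0.2]
opening: 0.153
t 1.2 ee [ 0.4565 -0.1088  0.1947] F [ 1.13 -0.59 -0.21] open 0.153 tilt [ 7.e-04 -4.e-04 -1.e+00]
gold shift cm [ 19.31 -15.59   4.47]
```

```bash
python3 -m pendant '19.3 -15.6 4 0 0 0 0;19.3 -15.6 4 0 0 0 0;19.3 -15.6 4 0 0 0 0;19.3 -15.6 4 0 0 0 0;19.3 -15.6 4 0 0 0 0;19.3 -15.6 4 0 0 0 0;19.3 -15.6 4 0 0 0 0' 20; python3 -c "
from h import *
to('gold',.06)"
```

```text
clock: 2.08
ee_pos: [0.5827, 0.1013, 0.1551]
tool_rot: [0.0, 0.985, 0.175, 0.0]
force: [-0.6, 0.1, 0.5]
opening: 0.0
t 2.075 ee [0.5827 0.1013 0.1551] F [-0.57  0.09  0.5 ] open 0.0 tilt [ 6.e-04 -2.e-04 -1.e+00]
gold shift cm [ 0.2  -0.25  9.51]
```

```bash
python3 -m pendant '0.2 -0.3 4 0 0 0 0;0.2 -0.3 7 0 0 0 0;0.2 -0.3 8.5 0 0 0 0;0.2 -0.3 8.9 0 0 0 0;0.2 -0.3 8.9 0 0 0 0'; python3 -c "
from h import *
to('gold',.044)
a=snapshot('top')['color'][160:320,210:430];b=snapshot('scene')['color'][150:310,220:440]
cv2.imwrite('pics/c1.png',cv2.resize(np.vstack([a,b])[:,:,::-1],None,fx=1.8,fy=1.8))
to('gold',.044)"
```

```text
clock: 2.7
ee_pos: [0.5844, 0.1057, 0.0667]
tool_rot: [0.0, 0.984, 0.176, 0.001]
force: [0.4, 1.2, 0.5]
opening: -0.001
t 2.7 ee [0.5844 0.1057 0.0667] F [0.35 1.15 0.48] open -0.001 tilt [ 0.0017 -0.     -1.    ]
gold shift cm [-0.11  0.1   2.27]
t 2.8 ee [0.5847 0.1059 0.0671] F [ 0.73 -0.2  -0.7 ] open 0.005 tilt [ 0.0025 -0.     -1.    ]
gold shift cm [-0.15  0.11  2.31]
```

View pics/c1.png

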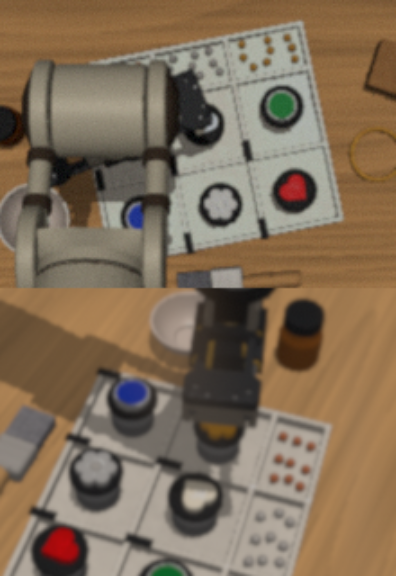

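The fingertips are centred over the gold flower, with about 15 mm to go and clear of the neighbouring cups. I'll lower in small steps and watch the force.

```bash
python3 -m pendant '-0.1 0.1 0.4 0 0 0 0;-0.1 0.1 0.8 0 0 0 0;-0.1 0.1 1.1 0 0 0 0;-0.1 0.1 1.3 0 0 0 0;-0.1 0.1 1.4 0 0 0 0;-0.1 0.1 1.5 0 0 0 0;-0.1 0.1 1.6 0 0 0 0;-0.1 0.1 1.7 0 0 0 0'; python3 -c "
from h import *
to('gold',.044)"
```

```text
clock: 3.8
ee_pos: [0.5829, 0.1048, 0.0487]
tool_rot: [-0.0, 0.984, 0.176, -0.0]
force: [-3.0, 0.8, 3.6]
opening: 0.005
t 3.8 ee [0.5829 0.1048 0.0487] F [-3.04  0.8   3.58] open 0.005 tilt [-3.e-04  1.e-04 -1.e+00]
gold shift cm [0.06 0.07 0.47]
```

```bash
python3 -m pendant '0 0 0.1 0 0 0 0;0 0 0.2 0 0 0 0;0 0 0.3 0 0 0 0;0 0 0.4 0 0 0 0;0 0 0.5 0 0 0 0;0 0 0.5 0 0 0 0'; python3 -c "
from h import *
to('gold',.044)"
```

```text
clock: 4.55
ee_pos: [0.5832, 0.1047, 0.0435]
tool_rot: [0.0, 0.984, 0.176, 0.0]
force: [-1.2, 0.7, 3.3]
opening: 0.005
t 4.55 ee [0.5832 0.1047 0.0435] F [-1.22  0.67  3.29] open 0.005 tilt [ 4.e-04  0.e+00 -1.e+00]
gold shift cm [ 0.04  0.06 -0.05]
```

```bash
python3 -m pendant '0 0 -0.6 0 0 0 0;0 0 -2.5 0 0 0 0;0 0 -7 0 0 0 0;-4 5 -7 0 0 0 0;-8 10 -7 0 0 0 0;-12 15 -7 0 0 0 0;-12.6 15.8 -7 0 0 0 0;-12.6 15.8 -7 0 0 0 0'; python3 -c "
from h import *
find('scene')
d=snapshot('top');find('top',d);cv2.imwrite('pics/c2.png',cv2.resize(d['color'][160:320,210:430,::-1],None,fx=2.5,fy=2.5))
to('red',.055)"
```

```text
clock: 5.55
ee_pos: [0.5201, -0.0877, 0.1147]
tool_rot: [0.0, 0.985, 0.175, 0.001]
force: [-0.3, 0.1, 0.1]
opening: 0.001
scene gold px [341.8 226.4] xy [0.586  0.0983] diam_mm 38.2 depth pt [0.5837 0.104  0.0438]
scene red px [255.5 294.4] xy [ 0.5238 -0.0882] diam_mm 32.5 depth pt [ 0.524  -0.0885  0.0526]
scene blue px [292.6 207.5] xy [0.4894 0.0952] diam_mm 27.9 depth pt [0.4899 0.0944 0.0532]
top gold px [282.5 237. ] xy [0.5838 0.103 ] diam_mm 37.7 depth pt [0.5845 0.1037 0.0422]
red none
top blue px [287.8 280.4] xy [0.4913 0.0938] diam_mm 30.3 depth pt [0.4913 0.0939 0.051 ]
t 5.65 ee [ 0.5202 -0.0861  0.1141] F [1.01 0.9  0.79] open 0.006 tilt [ 1.e-03  2.e-04 -1.e+00]
red shift cm [-0.06  0.07  5.91]
```

View pics/c2.png

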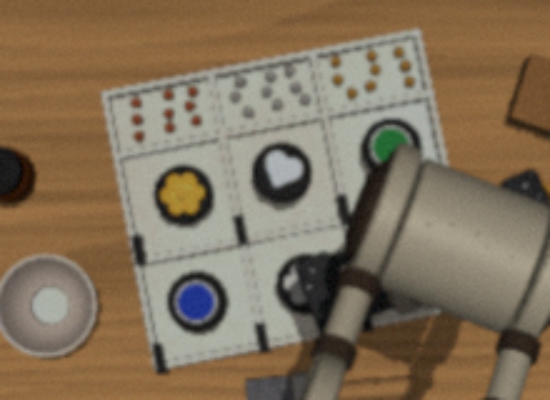

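Gold flower (crop 183,194) lies centred in its cup and has dropped about 8 mm. White heart and blue are unchanged. Next is red.

```bash
python3 -m pendant '0 0 2.5 0 0 0 0;0 0 4.5 0 0 0 0;0 0 5.5 0 0 0 0;0 0 5.9 0 0 0 0;0 0 6.1 0 0 0 0;0 0 6.2 0 0 0 0;0 0 6.3 0 0 0 0;0 0 6.4 0 0 0 0'; python3 -c "
from h import *
to('red',.0437)"
```

```text
clock: 6.65
ee_pos: [0.5201, -0.0872, 0.0502]
tool_rot: [0.0, 0.984, 0.176, 0.001]
force: [-0.1, 1.0, 2.4]
opening: -0.001
t 6.65 ee [ 0.5201 -0.0872  0.0502] F [-0.06  1.    2.42] open -0.001 tilt [ 1.3e-03 -1.0e-04 -1.0e+00]
red shift cm [-0.   -0.02  0.65]
```

```bash
python3 -m pendant '0 0 0.1 0 0 0 0;0 0 0.2 0 0 0 0;0 0 0.3 0 0 0 0;0 0 0.4 0 0 0 0;0 0 0.5 0 0 0 0;0 0 0.6 0 0 0 0;0 0 0.65 0 0 0 0;0 0 0.65 0 0 0 0'; python3 -c "
from h import *
to('red',.0437);to('blue',.0437)"
```

```text
clock: 7.65
ee_pos: [0.5199, -0.0873, 0.0433]
tool_rot: [0.0, 0.984, 0.176, 0.0]
force: [3.2, 0.8, 4.9]
opening: 0.006
t 7.65 ee [ 0.5199 -0.0873  0.0433] F [3.21 0.77 4.86] open 0.006 tilt [ 7.e-04 -4.e-04 -1.e+00]
red shift cm [ 0.02 -0.02 -0.04]
t 7.65 ee [ 0.5199 -0.0873  0.0433] F [3.21 0.77 4.86] open 0.006 tilt [ 7.e-04 -4.e-04 -1.e+00]
blue shift cm [  3.53 -18.08  -0.05]
```

```bash
python3 -m pendant '0 0 -0.6 0 0 0 0;0 0 -2.5 0 0 0 0;0 0 -7 0 0 0 0;1 -5 -7 0 0 0 0;2 -10 -7 0 0 0 0;3 -15 -7 0 0 0 0;3.5 -18 -7 0 0 0 0;3.5 -18 -7 0 0 0 0'; python3 -c "
from h import *
find('top');find('scene')
to('blue',.055)"
```

```text
clock: 8.65
ee_pos: [0.4883, 0.095, 0.1123]
tool_rot: [0.0, 0.984, 0.178, -0.002]
force: [0.2, -0.8, 0.1]
opening: 0.006
top gold px [282.5 237.1] xy [0.5837 0.1031] diam_mm 37.5 depth pt [0.5844 0.1038 0.043 ]
top red px [372.5 264.8] xy [ 0.52   -0.0866] diam_mm 35.1 depth pt [ 0.5202 -0.0875  0.0411]
blue none
scene gold px [341.8 226.4] xy [0.586  0.0983] diam_mm 37.5 depth pt [0.5837 0.104  0.044 ]
scene red px [254.1 295.7] xy [ 0.5231 -0.0913] diam_mm 34.5 depth pt [ 0.5197 -0.0874  0.0432]
scene blue px [292.6 207.5] xy [0.4892 0.0952] diam_mm 27.8 depth pt [0.4901 0.0938 0.0539]
t 8.75 ee [0.4895 0.0932 0.1126] F [ 0.26 -0.45  0.14] open 0.004 tilt [-1.5e-03 -8.0e-04 -1.0e+00]
blue shift cm [ 0.13 -0.1   5.76]
```

Red is down 8 to 9 mm and centred. Next is blue.

```bash
python3 -m pendant '0.1 0 2.5 0 0 0 0;0.1 0 4.5 0 0 0 0;0.1 0 5.5 0 0 0 0;0.1 0 5.8 0 0 0 0;0.1 0 6 0 0 0 0;0.1 0 6.1 0 0 0 0;0.1 0 6.2 0 0 0 0;0.1 0 6.3 0 0 0 0'; python3 -c "
from h import *
to('blue',.0437)"
```

```text
clock: 9.75
ee_pos: [0.4915, 0.0941, 0.0507]
tool_rot: [0.0, 0.984, 0.176, 0.001]
force: [-1.3, -0.8, 3.4]
opening: 0.005
t 9.75 ee [0.4915 0.0941 0.0507] F [-1.33 -0.82  3.38] open 0.005 tilt [ 1.2e-03 -3.0e-04 -1.0e+00]
blue shift cm [-0.1  -0.08  0.7 ]
```

```bash
python3 -m pendant '0 0 0.1 0 0 0 0;0 0 0.2 0 0 0 0;0 0 0.3 0 0 0 0;0 0 0.4 0 0 0 0;0 0 0.5 0 0 0 0;0 0 0.6 0 0 0 0;0 0 0.7 0 0 0 0;0 0 0.7 0 0 0 0'; python3 -c "
from h import *
to('blue',.0437)"
```

```text
clock: 10.75
ee_pos: [0.4913, 0.0942, 0.0432]
tool_rot: [0.0, 0.984, 0.176, 0.0]
force: [2.1, -1.4, 3.2]
opening: 0.006
t 10.75 ee [0.4913 0.0942 0.0432] F [ 2.08 -1.37  3.16] open 0.006 tilt [ 8.e-04  0.e+00 -1.e+00]
blue shift cm [-0.08 -0.07 -0.05]
```

```bash
python3 -m pendant '0 0 -0.6 0 0 0 0;0 0 -2.5 0 0 0 0;0 0 -8 0 0 0 0;0 0 -14 0 0 0 0;0 0 -18 0 0 0 0;0 0 -18 0 0 0 0' && python3 -m pendant '-27 32 0 0 0 0 0;-27 32 0 0 0 0 0;-27 32 0 0 0 0 0;-27 32 0 0 0 0 0;-27 32 0 0 0 0 0;-27 32 0 0 0 0 0;-27 32 0 0 0 0 0;-27 32 0 0 0 0 0'; python3 -c "
from h import *
d=snapshot('top');e=snapshot('scene');find('top',d);find('scene',e)
for n,c in dict(silver=(332,273),white=(322,229),green=(365,218)).items():
    z=np.median(d['range_z'][c[1]-2:c[1]+3,c[0]-2:c[0]+3]);p=ray(d,c,.052);k=d['R']@p+d['t'];print(n,(d['R'].T@(k*z/k[2]-d['t'])).round(4))
cv2.imwrite('pics/c3.png',cv2.resize(np.hstack([d['color'][150:350,190:450],e['color'][150:350,200:460]])[:,:,::-1],None,fx=1.5,fy=1.5))"
```

```text
clock: 11.5
ee_pos: [0.4922, 0.0944, 0.2264]
tool_rot: [0.0, 0.984, 0.176, 0.003]
force: [-0.1, 0.0, -0.4]
opening: 0.003
clock: 12.5
ee_pos: [0.3466, -0.3003, 0.2209]
tool_rot: [-0.002, 0.985, 0.174, -0.001]
force: [0.5, 0.7, -0.1]
opening: 0.007
top gold px [282.5 237.1] xy [0.5837 0.103 ] diam_mm 37.7 depth pt [0.5845 0.1037 0.0423]
top red px [372.6 264.8] xy [ 0.5201 -0.0869] diam_mm 35.6 depth pt [ 0.5203 -0.0877  0.0422]
top blue px [288.2 280.5] xy [0.4912 0.093 ] diam_mm 30.1 depth pt [0.4912 0.0935 0.043 ]
scene gold px [341.9 226.3] xy [0.586  0.0985] diam_mm 37.5 depth pt [0.5838 0.104  0.0441]
scene red px [254.1 295.6] xy [ 0.523  -0.0911] diam_mm 34.7 depth pt [ 0.5196 -0.0871  0.043 ]
scene blue px [292.7 210.8] xy [0.4932 0.0888] diam_mm 28.2 depth pt [0.4894 0.0951 0.043 ]
silver [ 5.048e-01 -3.000e-04  5.100e-02]
white [0.5989 0.0186 0.051 ]
green [ 0.6201 -0.0737  0.0516]
```

View pics/c3.png

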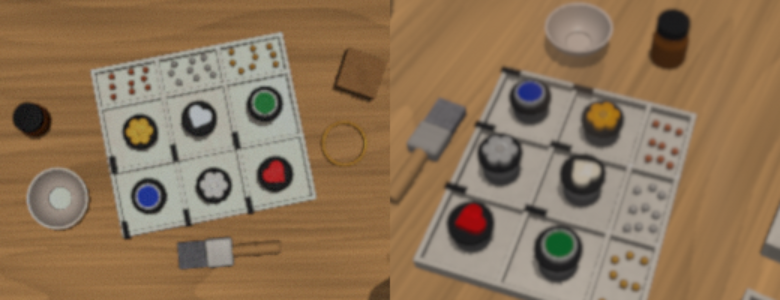

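The three chosen charms (gold at crop 140,132; red 275,174; blue 149,196) lie centred and about 8 to 9 mm lower. The other three are still up and nothing else has moved.

```bash
python3 -c "
from rig import *
print(get_state()['qvel'].round(3));print(finish_job())"
```

```text
[ 0.03  -0.016 -0.001  0.001 -0.003 -0.002]
the job is handed in; nothing more can be done
None
```

I pressed the gold flower, then the red heart, then the blue disc with the shut fingertips, moved the arm clear, and handed the job in at about 12.6 s. No verdict was reported.

- **Chosen charms:** the last images put their tops at 42–44 mm, down from about 52 mm, so each cup is 8–9 mm down. All three lie centred in their cups.
- **Forces:** the vertical force read after each pressing call was 2.4–4.9 N. I did not see readings between those points.
- **Other samples:** the silver flower, white heart and green disc still read about 51 mm high, so their cups are up.
- **Other things on the table:** the bowl, jar, bangle, box and brush look unmoved. I judged this by eye and did not measure it.
- **Disagreements:** the top and scene cameras differed by up to about 2 mm, which is within their calibration. While the arm was in the way, the scene view also shifted the red heart by about 4 mm. I ignored that reading, and later clear views matched the first measurement.

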